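# Match a scooter spacer ring to the orange step of the gauge cone

### The arm

A 7-joint arm with a two-finger parallel gripper is mounted at the origin on the work surface. World frame = base frame: x ahead of the robot, y to its left, z up, the work surface at z = 0. Lengths are in mm, angles in rad, forces in N, time in s.
With the tool pointing down it reaches from about 425 to 875 mm from the base axis. Payload 8.4 kg.
Tool frame: the origin (TCP) lies midway between the tips of the shut fingers; the grasp point (between the pads) lies 19 mm behind it; z points along the fingers, y is the line along which they close (so a half turn about z gives the same grasp; the last joint's range is limited). The gripper opens to 85 mm and grips with 20 to 120 N. Pads are 22 mm wide; open, the fingers measure 114 mm over their backs; the gripper's body (76 mm by 85 mm) begins 54 mm behind the grasp point. The pads swing forward as they close: fully open they stand 13 mm farther back than shut.
Start: joints at [1.073, 0.333, 0.04, 1.465, -0.013, 1.343, -0.059], TCP at [252.379, -598.973, 231.308] pointing down, gripper open.
Joint ranges: [-2.58, 2.58], [-0.38, 2.09], [-1.3, 1.39], [0.25, 2.4], [-1.5, 4.64], [0.08, 2.09], [-2.65, 2.65]. Speed limits (rad/s): [2.22, 2.22, 2.79, 2.79, 3.14, 3.14, 3.14].

### API

Orientations are given as a 3x3 rotation matrix whose columns are the frame's x, y, z axes.
In Python, from plant import * gives the robot as it stands.
- The arm moves only by the tool move_arm, never from a script. Its argument "rows" is a list of rows, each a list of 3 entries, a list of its own where there are three numbers: the opening, from -1 (shut) to 1 (fully open), then the shift along the tool's x, y, z in cm, then the turn about the tool's z in rad. A call has 1 to 5 rows; each row is the pose to reach, as a shift and turn from the pose commanded when the call began, along the tool's axes at that moment; what a row does not reach only later rows make up. A row lasts 1/10 s, in which the tool goes at most 50 mm and 8.59 degrees, less where a joint would pass 70% of its speed; a pose out of reach is approached as far as the arm can. A call with a gripper value outside its range is refused whole. The fingers move at their own pace and stop on an object; "squeeze" is the grip in N (left out, the last holds). Time passes only in rows, so rows that repeat a pose let the fingers close. It gives the time, the measured TCP pose, the force, the opening and the grip force at its end, in the units of the state.
- read_state(): the state, without advancing time (a new reading comes with each control period).
- snapshot(name): name is "side" or "top" or "wrist"; returns the picture (400x640x3 uint8, red, green, blue); there is no depth.
- get_calibration(name): a dict with "fx", "fy", "cx", "cy" (pixels), "R" (3x3) and "t" (3): a world point X has camera coordinates R X + t. Camera axes: x right, y down, z forward; pixel columns grow to the right and rows downward; lengths in mm; the calibration is good to about 2 mm. A picture is of the moment at which its call begins: read the wrist's pose just before it. get_calibration takes no time and is no camera call; for the wrist camera it gives the pose at the moment of the call.
- hand_in(): hands the job in; it is judged then, once.
The state is a dict: "time_s": time; "q": joint angles; "joint_vel": joint speeds; "joint_torque": joint torques, N m; "ee_pos": TCP position; "orientation": TCP orientation; "force": force on the tool from outside, world axes, zero at the start; "ft_torque": the same for the moment, N m; "gripper_width": finger opening in mm; "grasp_force": force on a finger pad.
Only numpy, scipy, OpenCV 4.12 (cv2) and the standard library are available. Lean on these libraries where they do the work, as an engineer would, in place of code of your own. Each camera call takes 0.05 s, during which the arm holds its last target. There are 200 camera calls.

### The job

At the rider station's desk, one of the three blue spacer rings fits the orange step of the gauge cone: its hole passes over the white step and comes to a stop on top of the orange one. Pick up that ring, slide it down over the cone, keeping hold of it until it has stopped level on the orange step rather than dropping it, and then let go. Leave the other two rings where they lie.

Things in the scene. Friction and masses are not known exactly. Their poses are not given: they have to be found in the camera images.
- cone: upright step gauge fixed to the desk, 74 mm tall, round steps with flat shoulders. Height above desk and diameter (bottom to top): black base 0-10 mm, 84; green 10-26, 58 to 55; orange 26-40, 43 to 41; white 40-54, 29 to 26; dark metal tip 54-74, 17 to 8. Origin on its axis at the desk surface, z up. A ring on the orange step has its underside 40 mm above the desk.
- ring_mid: the middle-sized of three blue plastic spacer rings lying flat on the desk mat: outside diameter 52 mm, bore 36 mm, wall 8 mm, 20 mm tall, plain and alike apart from size. Origin: centre of its underside, z up its axis. Its bore clears the white step by 7 mm and stops on the top of the orange step. 25 g, give or take 40 percent.
- ring_small: the smallest of three blue plastic spacer rings lying flat on the desk mat: outside diameter 38 mm, bore 22 mm, wall 8 mm, 20 mm tall, plain and alike apart from size. Origin: centre of its underside, z up its axis. It would stop on the white step.
- ring_large: the largest of three blue plastic spacer rings lying flat on the desk mat: outside diameter 66 mm, bore 50 mm, wall 8 mm, 20 mm tall, plain and alike apart from size. Origin: centre of its underside, z up its axis. It would pass over the orange step and stop on the green one.

How it is judged (in metres and radians):
On the way:
1. the middle-sized ring is down on the orange step, around the cone and level, while the fingers still hold it (horizontal distance between ring_mid and cone below 0.008 m and angle between ring_mid's own z axis and vertical below 0.17 rad and z of ring_mid in the frame of cone between 0.034 and 0.048 m and contact force between the fingers and ring_mid above 0.3 N), for 0.1 s.
At the end, for the whole second after the job is handed in: The middle-sized ring encircles the cone at rest on the orange step: its underside 34 to 46 mm above the desk, its axis within 8 mm of the cone's, tilted less than 10 degrees. The small and large rings lie within 20 mm of where they started (horizontal distance between ring_mid and cone below 0.008 m and angle between ring_mid's own z axis and vertical below 0.17 rad and z of ring_mid in the frame of cone between 0.034 and 0.046 m and linear speed of ring_mid below 0.02 m/s and distance of each of ring_small, ring_large from where it was at the start of the episode below 0.02 m); the robot touches nothing.
It fails at once if the small or the large ring is moved more than 20 mm from its place (distance of any of ring_small, ring_large from where it was at the start of the episode above 0.02 m).
It also fails if it takes over 40 s, if anything falls off the work surface, if the arm or the gripper's body presses on something with over 40 N, if the wrist force passes 120 N, or if a joint passes its speed limit or range.

## Working session

There is one attempt and no reset: what is moved stays moved. The work goes in short steps, Python scripts to look and compute and a tool call to move; the robot and the scene stay as the last step left them, time stands still between calls to the robot, and variables do not carry over. Pictures are saved under pics/ and viewed, at most 10 in all, crops included, and the job is handed in when it is done.

Besides the shell and the picture viewer there is one more tool, called after ">>>" as name(argument=value, ...), one argument or row to a line, values as JSON. move_arm: Moves the arm, as the interface text tells. Its arguments: {"type":"object","properties":{"rows":{"type":"array","items":{"type":"array"}},"squeeze":{"type":"number"}},"required":["rows"]}

```bash
mkdir -p pics; python3 - <<'E'
from plant import *
import cv2, numpy as np
s=read_state();print(s["ee_pos"],s["orientation"],s["gripper_width"],s["force"])
for n in("top","side"):
    c=get_calibration(n);print(n,c)
    cv2.imwrite(f"pics/{n}0.png",cv2.cvtColor(snapshot(n),cv2.COLOR_RGB2BGR))
E
```

```text
[ 252.21171641 -598.57831788  230.41200476] [[ 9.21526288e-01  3.88315249e-01 -7.53002577e-04]
 [ 3.88315956e-01 -9.21525170e-01  1.44166190e-03]
 [-1.34091530e-04 -1.62093225e-03 -9.99998677e-01]] 85.25002974973911 [0.31303653 0.04883569 0.16712931]
top {'fx': 379.54097060242617, 'fy': 379.54097060242617, 'cx': 322.455052517578, 'cy': 202.16738014259437, 'R': array([[-0.02688167, -0.99907013, -0.0337082 ],
       [-0.99029392,  0.03121516, -0.1354384 ],
       [ 0.13636467,  0.02974022, -0.9902122 ]]), 't': array([-31.43800123, 541.12491015, 664.41237519])}
side {'fx': 379.4511492626154, 'fy': 379.4511492626154, 'cx': 319.7771118955572, 'cy': 203.6966883568335, 'R': array([[-0.82490734, -0.56509198,  0.01410414],
       [-0.43886975,  0.62452687, -0.6460337 ],
       [ 0.35626005, -0.53910782, -0.76317858]]), 't': array([398.92217174, 287.33542823, 616.02058249])}
```

View pics/top0.png

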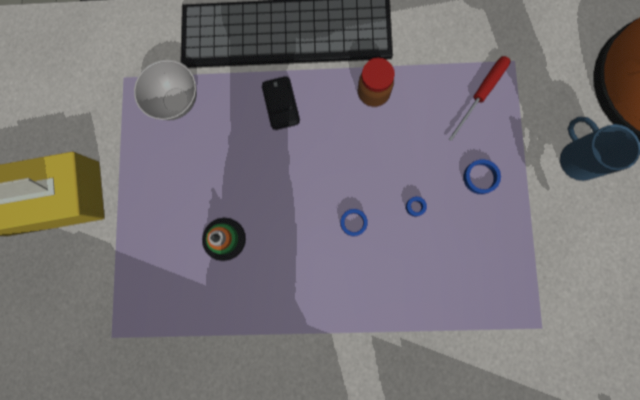

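View pics/side0.png

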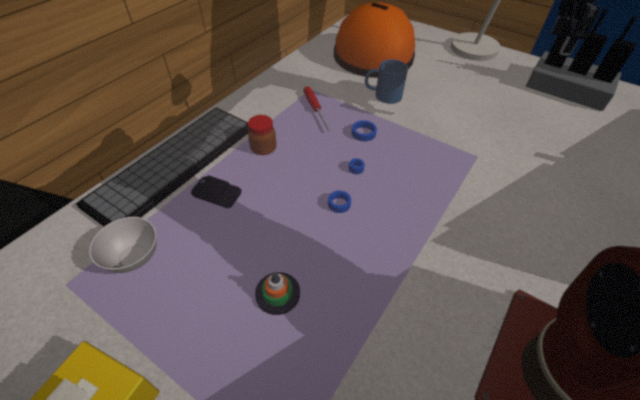

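The top view shows the mid ring at (353,222), the small one at (416,206), the large one at (482,177) and the cone at (223,239). In the side view the mid ring is at (340,202), the small at (357,166), the large at (364,131) and the cone at (278,293).

```bash
cat > h.py <<'E'
from plant import *
import cv2, numpy as np
def ray(c,u,v):
    d=c["R"].T@np.array([(u-c["cx"])/c["fx"],(v-c["cy"])/c["fy"],1]); return -c["R"].T@c["t"],d
def plane(c,uv,z):
    o,d=ray(c,*uv); return o+d*(z-o[2])/d[2]
def tri(c1,p1,c2,p2):
    o1,d1=ray(c1,*p1);o2,d2=ray(c2,*p2)
    s=np.linalg.lstsq(np.c_[d1,-d2],o2-o1,rcond=None)[0]
    a,b=o1+s[0]*d1,o2+s[1]*d2; return (a+b)/2,np.linalg.norm(a-b)
def mask(im,col):
    h=cv2.cvtColor(im,cv2.COLOR_RGB2HSV)
    lo,hi={"blue":((105,150,50),(125,255,255)),"orange":((5,130,80),(18,255,255)),"green":((45,100,30),(90,255,255))}[col]
    return cv2.inRange(h,lo,hi)
def blobs(m,amin=20):
    cs,_=cv2.findContours(m,cv2.RETR_EXTERNAL,cv2.CHAIN_APPROX_NONE)
    out=[]
    for k in cs:
        k=cv2.convexHull(k);M=cv2.moments(k)
        if M["m00"]>amin: out.append((M["m10"]/M["m00"],M["m01"]/M["m00"],M["m00"],cv2.boundingRect(k)))
    return sorted(out,key=lambda b:-b[2])
def save(n,im): cv2.imwrite(f"pics/{n}.png",cv2.cvtColor(im,cv2.COLOR_RGB2BGR))
E
python3 - <<'E'
from h import *
ims={n:cv2.cvtColor(cv2.imread(f"pics/{n}0.png"),cv2.COLOR_BGR2RGB) for n in("top","side")}
c={n:get_calibration(n) for n in ims}
for n in ims:
    for col in("blue","orange","green"):
        for b in blobs(mask(ims[n],col))[:5]: print(n,col,np.round(b[:3],1),b[3],plane(c[n],b[:2],{"blue":12,"orange":38,"green":22}[col]).round(1))
for p,q in (((353,222),(340,202)),((416,206),(357,166)),((482,177),(364,131))):
    print(tri(c["top"],p,c["side"],q))
E
```

```text
top blue [481.7 176.2 903. ] (464, 160, 36, 33) [ 583.6 -350.7   12. ]
top blue [353.5 221.8 498. ] (341, 209, 26, 26) [ 504.  -104.2   12. ]
top blue [416.  205.9 263. ] (407, 197, 19, 19) [ 530.6 -223.3   12. ]
top orange [632.   95.6 878.5] (621, 60, 19, 70) [ 721.8 -628.9   38. ]
top orange [218.5 238.  377.5] (208, 227, 22, 23) [479.5 145.4  38. ]
top orange [379.2  91.1 259. ] (365, 83, 28, 16) [ 750.2 -161.2   38. ]
top orange [637.9  47.6  46. ] (636, 34, 4, 25) [ 816.3 -652.6   38. ]
top green [221.7 238.5 766.5] (206, 223, 32, 32) [479.1 144.2  22. ]
side blue [339.4 200.8 302.5] (329, 192, 21, 20) [ 502.7 -104.8   12. ]
side blue [540.1  46.2 180. ] (532, 36, 16, 20) [  313.8 -1098.6    12. ]
side blue [356.8 165.1 112. ] (350, 160, 14, 13) [ 529.6 -225.    12. ]
side blue [369.  132.7 108. ] (360, 125, 16, 14) [ 566.  -348.6   12. ]
side blue [358.2 125.7  68.5] (353, 121, 14, 12) [ 604.  -357.2   12. ]
side orange [   96.5    79.5 31906. ] (0, 0, 217, 188) [1312.4  -71.1   38. ]
side orange [ 374.8   31.1 6068. ] (318, 0, 122, 69) [ 807.  -807.4   38. ]
side orange [ 292.9   24.2 1594.5] (276, 0, 37, 58) [1066.6 -682.6   38. ]
side orange [276.4 286.2 389. ] (265, 275, 23, 23) [475.9 149.1  38. ]
side orange [ 14.8   5.1 343. ] (0, 0, 44, 16) [1987.2 -199.3   38. ]
side green [277.2 292.4 551.5] (262, 280, 30, 26) [473.3 151.9  22. ]
(array([ 502.42853028, -104.09011229,    9.08129493]), np.float64(3.1957260068729467))
(array([ 529.64975082, -224.34649274,    9.55749014]), np.float64(2.3486423512150543))
(array([ 583.10418901, -353.2739144 ,    6.44304291]), np.float64(0.02205654745859267))
```

>>> move_arm(
  rows=[
    [1,[3.5,-3,0],0],
    [1,[7,-6,0],0],
    [1,[10.5,-9,0],0],
    [1,[14,-12,0],0],
    [1,[17.5,-15,0],0],
  ],
)

```text
time_s: 0.6
ee_pos: [355.8, -390.9, 231.0]
orientation: [[0.922, 0.388, -0.0], [0.388, -0.922, 0.0], [-0.0, -0.0, -1.0]]
force: [1.6, 0.2, 1.1]
gripper_width: 85.5
grasp_force: 0.0
```

>>> move_arm(
  rows=[
    [1,[3.5,-3,0],0],
    [1,[7,-6,0],0],
    [1,[10.5,-9,0],0],
    [1,[14,-12,0],0],
    [1,[17.5,-15,0],0],
  ],
)

```text
time_s: 1.1
ee_pos: [458.7, -184.8, 231.2]
orientation: [[0.922, 0.388, -0.0], [0.388, -0.922, -0.0], [-0.0, 0.0, -1.0]]
force: [1.1, -1.0, 0.8]
gripper_width: 85.6
grasp_force: 0.0
```

>>> move_arm(
  rows=[
    [1,[3,-2.5,1],0],
    [1,[5,-4,2],0],
    [1,[7.3,-5.8,3],0],
    [1,[7.3,-5.8,3],0],
    [1,[7.3,-5.8,3],0],
  ],
)

```text
time_s: 1.6
ee_pos: [502.9, -104.4, 200.8]
orientation: [[0.921, 0.39, -0.001], [0.39, -0.921, 0.0], [-0.001, -0.001, -1.0]]
force: [-0.5, -0.8, 0.2]
gripper_width: 85.5
grasp_force: 0.0
```

```bash
cat > w.py <<'E'
import sys
from h import *
s=read_state();c=get_calibration("wrist");im=snapshot("wrist");n=sys.argv[1];save(n,im)
R=np.array(s["orientation"]);p=np.array(s["ee_pos"])
print(s["time_s"],p.round(1),R[:,0].round(4),R[:,2].round(4),np.round(s["force"],2),s["gripper_width"],s["grasp_force"])
print("cam",(-c["R"].T@c["t"]).round(1),c["R"].round(3).tolist())
for col,z in(("blue",float(sys.argv[2])),("orange",40),("green",26)):
    for b in blobs(mask(im,col),200)[:3]:
        q=plane(c,b[:2],z); print(col,np.round(b[:3],1),b[3],q.round(1),"tool shift",(R.T@(q-p)).round(1))
E
python3 w.py w1 10
```

```text
1.6 [ 502.9 -104.4  200.8] [ 0.921   0.3896 -0.001 ] [-1.2e-03  3.0e-04 -1.0e+00] [-0.49 -0.78  0.17] 85.52132595507065 0.0
cam [579.7 -71.4 344.1] [[0.39, -0.921, -0.002], [-0.87, -0.369, 0.327], [-0.301, -0.126, -0.945]]
blue [ 547.5  188.9 3138. ] (513, 160, 70, 59) [ 583.2 -351.5   10. ] tool shift [-22.1 259.  190.7]
blue [ 317.   170.1 1745. ] (294, 146, 47, 49) [ 501.8 -103.8   10. ] tool shift [ -0.6  -0.9 190.8]
blue [424.  188.8 975.5] (406, 171, 37, 36) [ 529.  -223.3   10. ] tool shift [-22.1 119.8 190.8]
orange [  66.5   97.1 1795.5] (41, 75, 53, 46) [481.9 142.   40. ] tool shift [  76.8 -235.1  160.9]
green [  79.9   97.  2976. ] (47, 68, 66, 60) [482.6 139.7  26. ] tool shift [  76.6 -232.7  174.9]
```

View pics/w1.png

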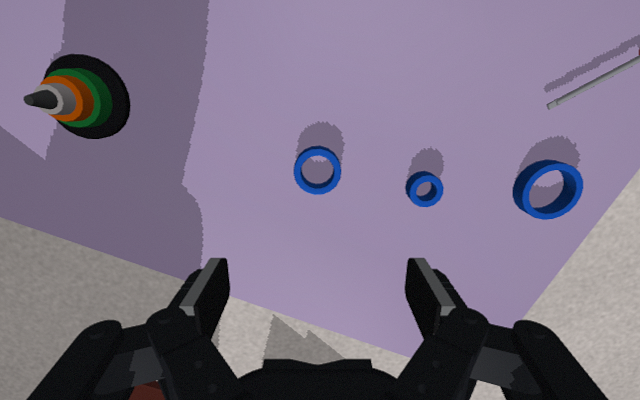

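The wrist view shows the ring at (317,170), centred between the fingers. All three views agree within about 2 mm, so I'll go down.

>>> move_arm(
  rows=[
    [1,[0,0,4],0],
    [1,[0,0,8],0],
    [1,[0,0,12],0],
    [1,[0,0,14],0],
    [1,[0,0,14],0],
  ],
)

```text
time_s: 2.15
ee_pos: [500.7, -105.9, 58.8]
orientation: [[0.922, 0.387, -0.005], [0.387, -0.922, 0.001], [-0.004, -0.003, -1.0]]
force: [-0.1, -0.4, 0.9]
gripper_width: 85.4
grasp_force: 0.0
```

```bash
python3 w.py w2 10
```

```text
2.15 [ 500.7 -105.9   58.8] [ 0.9223  0.3866 -0.0043] [-5.e-03  8.e-04 -1.e+00] [-0.09 -0.38  0.86] 85.39816880603641 0.0
cam [578.1 -73.1 201.8] [[0.387, -0.922, -0.004], [-0.87, -0.367, 0.33], [-0.306, -0.124, -0.944]]
blue [ 316.4  218.2 4980. ] (277, 178, 80, 81) [ 501.8 -104.    10. ] tool shift [ 1.9 -1.2 48.8]
blue [ 492.2  246.7 2985. ] (459, 217, 68, 60) [ 529.3 -224.3   10. ] tool shift [-19.2 120.5  48.5]
blue [635.5 251.8 251.5] (630, 229, 10, 45) [ 564.6 -318.    10. ] tool shift [-22.9 220.5  48.3]
```

View pics/w2.png

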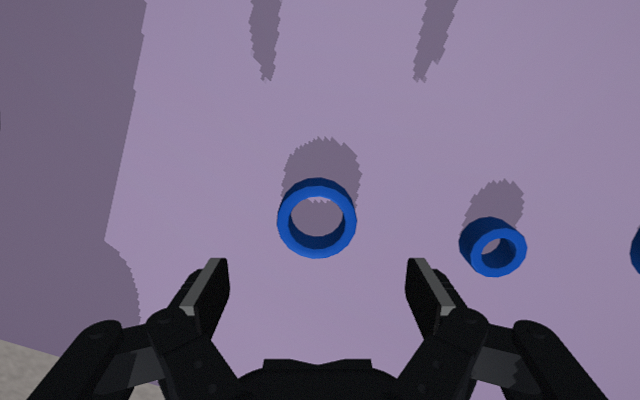

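The ring at (316,218) needs a 2 mm shift in x. Next I'll go down to TCP z of about 2 mm and close.

>>> move_arm(
  rows=[
    [1,[0.2,-0.1,2.5],0],
    [1,[0.2,-0.1,4.5],0],
    [1,[0.2,-0.1,5.5],0],
    [1,[0.2,-0.1,5.7],0],
    [1,[0.2,-0.1,5.7],0],
  ],
)

```text
time_s: 2.7
ee_pos: [505.4, -103.5, 5.4]
orientation: [[0.922, 0.388, 0.001], [0.388, -0.922, -0.0], [0.001, 0.001, -1.0]]
force: [0.3, -0.7, -0.1]
gripper_width: 85.5
grasp_force: 0.0
```

>>> move_arm(
  rows=[
    [0.4,[0,0,0],0],
    [0.2,[0,0,0],0],
    [0,[0,0,0],0],
    [-0.2,[0,0,0],0],
    [-0.2,[0,0,0],0],
  ],
  squeeze=25,
)

```text
time_s: 3.2
ee_pos: [505.2, -103.3, 5.5]
orientation: [[0.922, 0.388, 0.001], [0.388, -0.922, -0.001], [0.001, 0.001, -1.0]]
force: [-2.9, -0.4, 9.1]
gripper_width: 51.3
grasp_force: 24.6
```

>>> move_arm(
  rows=[
    [-0.4,[0,0,-1],0],
    [-0.4,[0,0,-3],0],
    [-0.4,[0,0,-6],0],
    [-0.4,[0,0,-10],0],
    [-0.4,[0,0,-13],0],
  ],
  squeeze=30,
)

```text
time_s: 3.7
ee_pos: [505.1, -102.9, 137.3]
orientation: [[0.921, 0.389, 0.002], [0.389, -0.921, -0.0], [0.002, 0.001, -1.0]]
force: [0.1, -0.5, -0.0]
gripper_width: 50.6
grasp_force: 31.3
```

```bash
python3 w.py w3 130
```

```text
3.7 [ 505.1 -102.9  137.3] [0.9214 0.3887 0.0016] [ 1.8e-03 -2.0e-04 -1.0e+00] [ 0.06 -0.54 -0.02] 50.61052694793005 31.290027257055044
cam [581.5 -69.9 280.8] [[0.389, -0.921, -0.0], [-0.871, -0.368, 0.324], [-0.299, -0.126, -0.946]]
blue [ 316.9  269.1 8736.5] (264, 216, 107, 106) [ 494.5 -106.6  130. ] tool shift [-11.2  -0.8   7.3]
blue [ 596.2  212.5 4634.5] (553, 178, 87, 71) [ 582.6 -227.7  130. ] tool shift [ 22.9 145.1   7.4]
blue [ 446.8  212.7 1469.5] (424, 192, 47, 43) [ 552.1 -156.   130. ] tool shift [22.7 67.1  7.4]
orange [  15.3  105.7 1602. ] (0, 76, 37, 58) [484. 133.  40.] tool shift [  72.1 -225.7   97.2]
green [  29.2  104.7 3944.5] (0, 67, 66, 74) [483.3 134.8  26. ] tool shift [  72.2 -227.6  111.2]
```

View pics/w3.png

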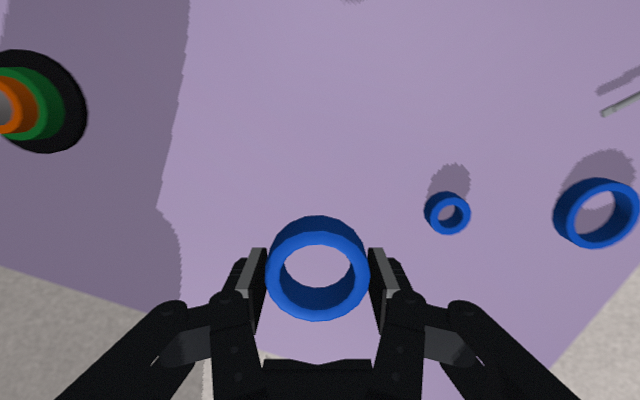

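The ring is held level at (317,270), with its centre at about tool x -3.5 mm. Now I'll move beside the cone so the camera looks down on it.

>>> move_arm(
  rows=[
    [-0.4,[0.4,-4,0],0],
    [-0.4,[0.8,-8.5,0],0],
    [-0.4,[1.3,-13,0],0],
    [-0.4,[1.7,-17.5,0],0],
    [-0.4,[2.2,-22,0],0],
  ],
)

```text
time_s: 4.25
ee_pos: [438.7, 109.7, 135.0]
orientation: [[0.922, 0.388, 0.001], [0.388, -0.922, -0.0], [0.001, 0.001, -1.0]]
force: [0.9, 0.5, 0.1]
gripper_width: 50.9
grasp_force: 31.3
```

>>> move_arm(
  rows=[
    [-0.4,[0,-1.5,0],0],
    [-0.4,[0,-2,0],0],
    [-0.4,[0,-2,0],0],
    [-0.4,[0,-2,0],0],
    [-0.4,[0,-2,0],0],
  ],
)

```text
time_s: 4.75
ee_pos: [432.2, 125.2, 134.3]
orientation: [[0.922, 0.386, -0.0], [0.386, -0.922, -0.0], [-0.0, 0.0, -1.0]]
force: [1.0, -0.4, 0.2]
gripper_width: 50.7
grasp_force: 31.3
```

```bash
python3 w.py w4 142
```

```text
4.75 [432.2 125.2 134.3] [ 9.224e-01  3.862e-01 -2.000e-04] [-2.e-04 -1.e-04 -1.e+00] [ 0.98 -0.4   0.22] 50.74251300172308 31.327277747914195
cam [508.9 158.1 277.6] [[0.387, -0.922, -0.001], [-0.872, -0.366, 0.326], [-0.301, -0.125, -0.945]]
blue [ 316.9  269.  8747.5] (264, 216, 107, 106) [430.3 125.3 142. ] tool shift [-1.7 -0.7 -7.7]
orange [ 315.9  133.2 2336. ] (289, 105, 54, 57) [479.8 147.   40. ] tool shift [52.4 -1.7 94.3]
green [ 316.   130.4 3922.5] (281, 95, 71, 72) [480.2 147.1  26. ] tool shift [ 52.8  -1.7 108.3]
```

View pics/w4.png

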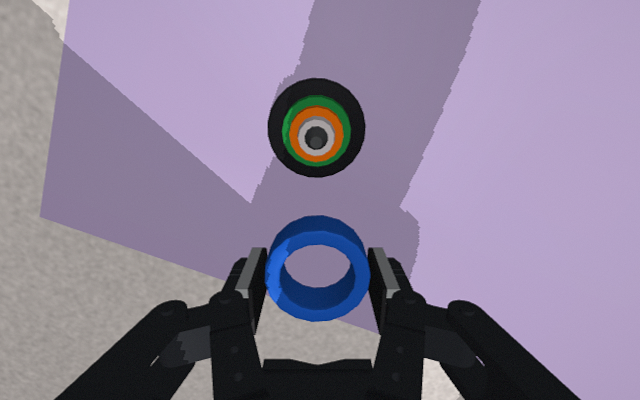

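The cone at (316,134) lies at tool (+52.5, -1.7) mm and the ring at about (-3.6, -0.7). I'll shift by x +56, y -1 and check the result.

>>> move_arm(
  rows=[
    [-0.4,[2.5,-0.1,0],0],
    [-0.4,[4.5,-0.1,0],0],
    [-0.4,[5.6,-0.1,0],0],
    [-0.4,[5.6,-0.1,0],0],
    [-0.4,[5.6,-0.1,0],0],
  ],
)

```text
time_s: 5.3
ee_pos: [482.3, 148.8, 134.0]
orientation: [[0.922, 0.388, -0.001], [0.388, -0.922, -0.0], [-0.001, -0.0, -1.0]]
force: [-0.2, -0.1, -0.1]
gripper_width: 50.5
grasp_force: 31.3
```

>>> move_arm(
  rows=[
    [-0.4,[0,0,1.5],0],
    [-0.4,[0,0,3],0],
    [-0.4,[0,0,4],0],
    [-0.4,[0,0,4],0],
    [-0.4,[0,0,4],0],
  ],
)

```text
time_s: 5.8
ee_pos: [482.6, 149.3, 94.0]
orientation: [[0.921, 0.389, -0.001], [0.389, -0.921, -0.0], [-0.001, -0.0, -1.0]]
force: [0.1, -0.1, -0.2]
gripper_width: 50.6
grasp_force: 31.3
```

```bash
python3 w.py w5 99; python3 - <<'E'
from h import *
for n in("top","side"):
    im=snapshot(n);save(n+"5",im)
t=cv2.imread("pics/w5.png")[180:360,220:420]
a=cv2.resize(t,None,fx=2,fy=2)
s=cv2.imread("pics/side5.png")[220:330,220:340]
b=cv2.resize(s,None,fx=3.27,fy=3.27)[:360]
cv2.imwrite("pics/m5.png",np.hstack([a,b]))
E
```

```text
5.8 [482.6 149.3  94. ] [ 9.214e-01  3.885e-01 -8.000e-04] [-9.e-04 -0.e+00 -1.e+00] [ 0.1  -0.09 -0.24] 50.57371861989844 31.332156406715512
cam [559.4 182.3 237.3] [[0.389, -0.921, -0.001], [-0.871, -0.368, 0.326], [-0.301, -0.126, -0.945]]
blue [ 317.   268.9 8780. ] (264, 216, 107, 106) [479.2 148.6  99. ] tool shift [-3.3 -0.7 -5. ]
orange [ 320.4  208.6 1583.5] (291, 189, 59, 37) [489.5 150.5  40. ] tool shift [ 6.9  1.5 54. ]
green [ 319.7  203.1 3450.5] (282, 173, 76, 56) [488.3 150.4  26. ] tool shift [ 5.7  1.2 68. ]
```

View pics/m5.png

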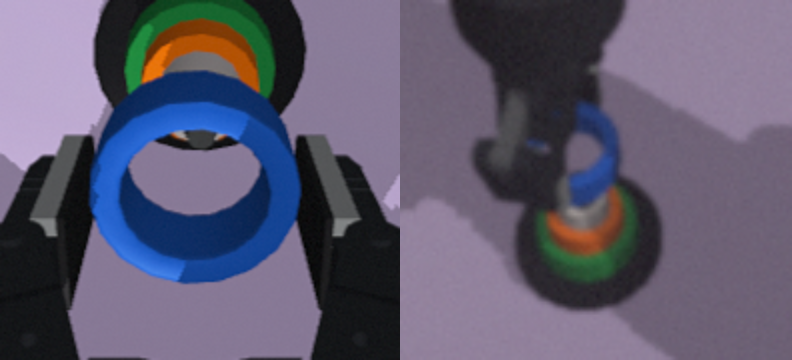

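The ring is about 14 mm above the tip, which shows inside the bore at about crop (201,140). The ring needs about +1.6 mm in y. I'll check x from the tip's edge pixel.

```bash
python3 - <<'E'
from h import *
s=read_state();c=get_calibration("wrist");R=s["orientation"];p=s["ee_pos"]
for uv,z in(((320.5,254),74),((320.5,249),74),((320,225),0)): print((R.T@(plane(c,uv,z)-p)).round(1))
im=cv2.cvtColor(cv2.imread("pics/w5.png"),cv2.COLOR_BGR2RGB); print(im[236:258,320].tolist())
E
```

```text
[-9.3  1.4 20.8]
[-6.   1.3 20.8]
[-23.7   1.7  94.8]
[[33, 94, 200], [35, 98, 204], [35, 99, 206], [43, 103, 210], [40, 102, 211], [42, 104, 214], [43, 107, 215], [50, 115, 226], [57, 102, 180], [60, 65, 83], [57, 57, 54], [60, 61, 62], [58, 60, 60], [60, 61, 62], [58, 58, 58], [58, 59, 61], [58, 61, 61], [59, 60, 61], [33, 37, 33], [133, 119, 149], [139, 125, 154], [136, 123, 151]]
```

>>> move_arm(
  rows=[
    [-0.4,[-0.1,0.2,0],0],
    [-0.4,[-0.1,0.2,1],0],
    [-0.4,[-0.1,0.2,2],0],
    [-0.4,[-0.1,0.2,3],0],
    [-0.4,[-0.1,0.2,3],0],
  ],
)

```text
time_s: 6.45
ee_pos: [481.5, 146.7, 62.4]
orientation: [[0.921, 0.388, -0.003], [0.388, -0.921, -0.0], [-0.003, -0.001, -1.0]]
force: [-0.6, -0.0, -0.1]
gripper_width: 51.1
grasp_force: 31.3
```

```bash
python3 - <<'E'
from h import *
s=read_state();c=get_calibration("wrist");R=s["orientation"];p=s["ee_pos"];im=snapshot("wrist");save("w6",im)
print(p,s["force"]);cv2.imwrite("pics/m6.png",cv2.resize(cv2.imread("pics/w6.png")[180:360,220:420],None,fx=3,fy=3))
for v in(240,245,250,255,260,265,270): print(v,(R.T@(plane(c,(320,v),74)-p)).round(1))
E
```

```text
[481.54070453 146.68574959  62.37617201] [-0.5768393  -0.00501524 -0.06545319]
240 [ 16.5   0.7 -11.7]
245 [ 13.8   0.7 -11.7]
250 [ 11.2   0.7 -11.7]
255 [  8.5   0.7 -11.6]
260 [  5.7   0.8 -11.6]
265 [  3.    0.8 -11.6]
270 [  0.2   0.8 -11.6]
```

View pics/m6.png

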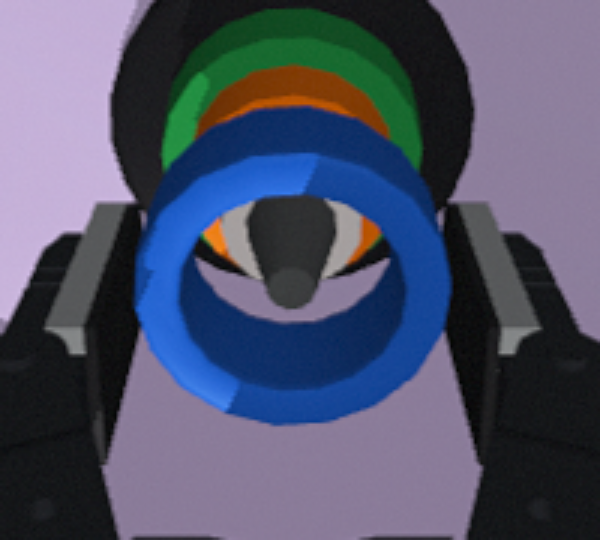

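The tip's top is at (317,277), tool (-3.4, -0.6), which is on the ring's axis. Going down onto the step.

>>> move_arm(
  rows=[
    [-0.4,[0,0,0.5],0],
    [-0.4,[0,0,1],0],
    [-0.4,[0,0,1.4],0],
    [-0.4,[0,0,1.6],0],
    [-0.4,[0,0,1.6],0],
  ],
)

```text
time_s: 7.0
ee_pos: [482.6, 147.0, 48.0]
orientation: [[0.922, 0.388, -0.001], [0.388, -0.922, -0.0], [-0.001, -0.0, -1.0]]
force: [-0.3, 0.9, -0.8]
gripper_width: 50.5
grasp_force: 31.3
```

>>> move_arm(
  rows=[
    [-0.4,[0,0,0.1],0],
    [-0.4,[0,0,0.2],0],
    [-0.4,[0,0,0.2],0],
  ],
)

```text
time_s: 7.3
ee_pos: [482.8, 147.0, 46.3]
orientation: [[0.922, 0.388, 0.0], [0.388, -0.922, 0.0], [0.0, -0.0, -1.0]]
force: [0.4, 0.4, -0.1]
gripper_width: 50.7
grasp_force: 31.3
```

>>> move_arm(
  rows=[
    [-0.4,[0,0,0.1],0],
    [-0.4,[0,0,0.1],0],
    [-0.4,[0,0,0.1],0],
  ],
)

```text
time_s: 7.6
ee_pos: [483.0, 147.1, 45.6]
orientation: [[0.922, 0.388, 0.0], [0.388, -0.922, 0.0], [0.0, 0.0, -1.0]]
force: [-1.4, 0.4, 3.5]
gripper_width: 50.6
grasp_force: 31.7
```

>>> move_arm(
  rows=[
    [-0.4,[0,0,0.1],0],
    [-0.4,[0,0,0.1],0],
    [-0.4,[0,0,0.1],0],
  ],
)

```text
time_s: 7.9
ee_pos: [483.0, 147.1, 45.4]
orientation: [[0.922, 0.388, 0.001], [0.388, -0.922, -0.0], [0.0, 0.001, -1.0]]
force: [-5.7, -1.7, 16.7]
gripper_width: 50.8
grasp_force: 32.6
```

It has seated: the force rose to 16.7 N at the expected height. I'll ease off 1 mm and open.

>>> move_arm(
  rows=[
    [-0.4,[0,0,-0.1],0],
    [-0.4,[0,0,-0.1],0],
    [0.4,[0,0,-0.1],0],
    [1,[0,0,-0.1],0],
    [1,[0,0,-0.1],0],
  ],
  squeeze=20,
)

```text
time_s: 8.4
ee_pos: [482.6, 147.0, 45.1]
orientation: [[0.922, 0.388, -0.0], [0.388, -0.922, 0.0], [-0.0, -0.0, -1.0]]
force: [0.7, -0.2, 1.3]
gripper_width: 84.6
grasp_force: 0.0
```

>>> move_arm(
  rows=[
    [1,[0,0,0],0],
    [1,[0,0,0],0],
    [1,[0,0,0],0],
  ],
)

```text
time_s: 8.7
ee_pos: [482.8, 147.0, 45.3]
orientation: [[0.922, 0.388, -0.0], [0.388, -0.922, 0.0], [-0.0, -0.0, -1.0]]
force: [0.3, 0.2, 0.5]
gripper_width: 85.4
grasp_force: 0.0
```

>>> move_arm(
  rows=[
    [1,[0,0,-1.5],0],
    [1,[0,0,-4],0],
    [1,[0,0,-7],0],
    [1,[0,0,-11],0],
    [1,[0,0,-15],0],
  ],
)

```text
time_s: 9.2
ee_pos: [482.3, 147.2, 197.8]
orientation: [[0.921, 0.389, 0.0], [0.389, -0.921, 0.0], [0.0, -0.0, -1.0]]
force: [0.4, -0.1, -0.5]
gripper_width: 85.4
grasp_force: 0.0
```

>>> move_arm(
  rows=[
    [1,[-3,0,0],0],
    [1,[-5,0,0],0],
    [1,[-5,0,0],0],
    [1,[-5,0,0],0],
  ],
)

```text
time_s: 9.6
ee_pos: [437.0, 127.7, 196.4]
orientation: [[0.922, 0.388, 0.002], [0.388, -0.922, -0.0], [0.002, 0.001, -1.0]]
force: [-0.1, 0.2, 0.6]
gripper_width: 85.2
grasp_force: 0.0
```

```bash
python3 w.py w7 50; python3 - <<'E'
from h import *
im=snapshot("side");save("side7",im)
a=cv2.imread("pics/w7.png")[:,120:520]; b=cv2.resize(cv2.imread("pics/side7.png")[240:340,230:330],None,fx=4,fy=4)
cv2.imwrite("pics/m7.png",np.hstack([a,b]))
E
```

```text
9.6 [437.  127.7 196.4] [0.9216 0.3881 0.0016] [ 1.9e-03 -3.0e-04 -1.0e+00] [-0.11  0.21  0.56] 85.18578690249815 0.0
cam [513.5 160.7 339.9] [[0.389, -0.921, -0.0], [-0.872, -0.368, 0.324], [-0.299, -0.126, -0.946]]
blue [ 316.7  132.3 2641. ] (288, 103, 59, 59) [479.6 146.7  50. ] tool shift [ 46.4  -1.1 146.5]
blue [625.5 214.4 869.5] (608, 197, 32, 36) [ 525.3 -171.4   50. ] tool shift [-35.  309.7 146.7]
orange [ 316.6  130.8 1064. ] (298, 113, 38, 37) [479.7 146.8  40. ] tool shift [ 46.5  -1.3 156.5]
green [315.4 110.7 722.5] (290, 100, 53, 21) [495.5 154.8  26. ] tool shift [ 64.1  -2.5 170.5]
```

View pics/m7.png

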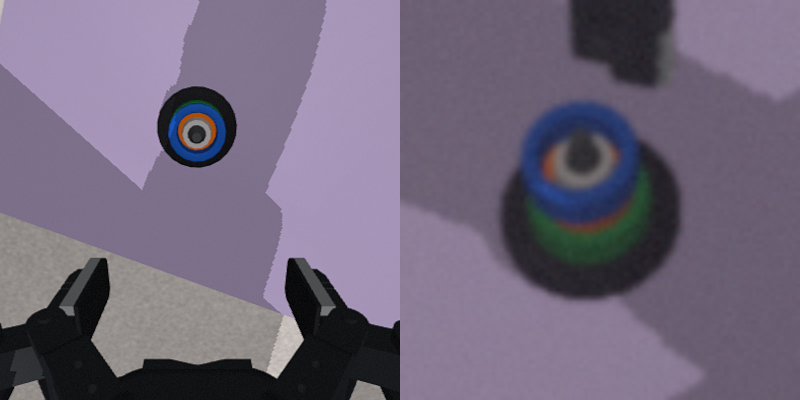

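The ring sits level and centred on the orange step, at (317,132) in the wrist view, and the gripper is clear.

```bash
python3 -c "
from plant import *
print(hand_in())"
```

```text
the job is handed in; nothing more can be done
None
```

The middle ring is on the gauge cone's orange step, level and centred; I held it until it stopped there, then let go and handed the job in at about 10 s, without touching the other two rings (the hand-in gave no verdict).

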